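# Load the last two spice jars and lock the crate's hold-down bar

### The arm

A 6-joint arm with a two-finger parallel gripper is mounted at the origin on a cart in front of the work surface, level with it; the furniture and walls round the work are solid. World frame = base frame: x ahead of the robot, y to its left, z up, the work surface at z = 0. Lengths are in m, angles in rad, forces in N, time in s.
With the tool pointing down it reaches from about 0.3 to 0.75 m from the base axis. Payload 8.5 kg.
Tool frame: the origin (TCP) lies on the centre line of the jaws, within the pads' length; the fingertips stand 22 mm ahead of it and the grasp point (between the pads) lies 3 mm ahead of it; z points along the fingers, y is the line along which they close (so a half turn about z gives the same grasp; the last joint's range is limited). The gripper opens to 88 mm and grips with 3 to 60 N. Pads are 18 mm wide; open, the fingers measure 123 mm over their backs; the gripper's body (75 mm by 187 mm) begins 45 mm behind the grasp point.
Start: joints at [0.927, 0.381, 1.297, -0, 1.464, -0.215], TCP at [0.229, 0.5, 0.237] pointing down, gripper open.
Joint ranges: [-3.11, 3.11], [-0.89, 2.33], [0.22, 2.48], [-1.42, 4.56], [0.17, 2.85], [-2.88, 2.88]. Speed limits (rad/s): [2.39, 2.39, 3.14, 3.14, 3.14, 3.14].

### API

Orientations are given as a unit quaternion [x, y, z, w].
In Python, from plant import r gives the robot as it stands.
- The arm moves only by the tool pendant, called after "Call:" as a command line: name --pt "numbers of a row" for each row, then --argument value for the rest. Schema: {"type":"object","properties":{"moves":{"type":"array","items":{"type":"array","items":{"type":"number"},"minItems":7,"maxItems":7},"minItems":1,"maxItems":10},"grip_n":{"type":"number"},"only":{"type":"string"},"quiet":{"type":"boolean"},"lines":{"type":"string"}},"required":["moves"],"additionalProperties":false}. moves is a list of rows, 1 to 10 of them, each of 7 numbers: the finger opening in m, then dx, dy, dz in a scale on which 1.0 is 800 mm, then a rotation vector rx, ry, rz in fractions of the full range, 1 being 2 pi rad; each row is the pose to reach, as a shift and turn from the pose commanded when the call began, along the tool's axes at that moment; what a row does not reach only later rows make up. A row lasts 1/12 s, in which the tool goes at most 0.0417 m and 0.125 rad, less where a joint would pass 70% of its speed; a pose out of reach is approached as far as the arm can. The fingers move at their own pace and stop on an object; grip_n is the grip in N (left out, the last holds). Time passes only in rows, so rows that do not move let the fingers close. The tool returns the time, the measured TCP pose, the force, the opening and the grip force at its end. only (a regular expression) keeps the lines of the reply that match it, lines (a string "A,B") keeps lines A to B, and quiet returns only ok. Input that does not fit is refused with a message, and nothing moves.
- r.get_state(): the state, without advancing time (a new reading comes with each control period).
- r.read_camera(name): name is "scene" or "top" or "wrist"; returns a dict with "frame" (480x640x3 uint8, red, green, blue), "range_z" (480x640 float32, m along the optical axis (not along the pixel's ray), 0 where there is no reading), "intrinsics" (3x3 intrinsics, pixels), "dist_coeffs" ([k1, k2, p1, p2, k3] as OpenCV has them; the pictures are not rectified), "eye" and "attitude" of the camera in the world. Camera axes: x right, y down, z forward; pixel columns grow to the right and rows downward; lengths in m; the calibration is good to about 2 mm. A picture is of the moment at which its call begins.
- r.finish_job(): hands the job in; it is judged then, once.
The state is a dict: "clock": time; "joint_pos": joint angles; "qvel": joint speeds; "joint_efforts": joint torques, N m; "position": TCP position; "eef_rot": TCP orientation; "ft_force": force on the tool from outside, world axes, zero at the start; "wrist_torque": the same for the moment, N m; "finger_gap": finger opening in m; "gripper_force": force on a finger pad.
Only numpy, scipy, OpenCV 4.12 (cv2) and the standard library are available. Lean on these libraries where they do the work, as an engineer would, in place of code of your own. Each camera call takes 0.05 s, during which the arm holds its last target. There are 200 camera calls.

### The job

Get the spice crate ready to carry: stand the two dark-capped spice jars from the worktop in the crate's two empty cells, setting them down rather than dropping them. Then pull up the red spring knob, swing the hold-down bar from its parked place over the jars, let the knob go and feel the bar on until its pin snaps fully down into the locking hole, without forcing the bar. Leave the other jars in their cells and the salt shaker and kitchen timer where they stand.

Things in the scene. Friction and masses are not known exactly. Their poses are not given: they have to be found in the camera images.
- crate: Wooden crate, fixed, 176 x 137 mm: two rows of three cells beside a 25 mm finger channel. Origin on the worktop under the bar's pivot, in the middle of the tall near end board (16 mm thick, 106 high); +x along the channel to the far end (83 high), +y to the left row. Cells 45 mm square, floor 6 mm up; dividers 3 mm thick, 55 high, no chamfer; sides 62 high.
- jar_a: Spice jar to load: clear glass with a dark cap, 41 mm diameter over its whole height, 105 mm tall, 0.07 to 0.2 kg, standing on the worktop near its front edge. Origin at the centre of its underside, z up.
- jar_b: The other spice jar to load, exactly like jar_a.
- jar_l1: spice jar exactly like jar_a (41 mm diameter, 105 mm tall), already standing in the crate in the cell of cell_l1; origin at the centre of its underside
- jar_r1: spice jar exactly like jar_a (41 mm diameter, 105 mm tall), already standing in the crate in the cell of cell_r1; origin at the centre of its underside
- jar_r2: spice jar exactly like jar_a (41 mm diameter, 105 mm tall), already standing in the crate in the cell of cell_r2; origin at the centre of its underside
- jar_l3: spice jar exactly like jar_a (41 mm diameter, 105 mm tall), already standing in the crate in the cell of cell_l3; origin at the centre of its underside
- cell_l1 (a point): centre of the floor of the nearest cell (next to the tall end board) in the left row (crate +y side), 6 mm above the worktop; filled at the start
- cell_l2 (a point): centre of the floor of the middle cell in the left row (crate +y side), 6 mm above the worktop; empty at the start
- cell_l3 (a point): centre of the floor of the farthest cell in the left row (crate +y side), 6 mm above the worktop; filled at the start
- cell_r1 (a point): centre of the floor of the nearest cell (next to the tall end board) in the right row (crate -y side), 6 mm above the worktop; filled at the start
- cell_r2 (a point): centre of the floor of the middle cell in the right row (crate -y side), 6 mm above the worktop; filled at the start
- cell_r3 (a point): centre of the floor of the farthest cell in the right row (crate -y side), 6 mm above the worktop; empty at the start
- hold_bar (a joint): Hinge of the hold-down bar, rad, about the vertical through the crate's origin, counter-clockwise from above. 0: bar along the channel over all jars; parked at about 1.45 it points to the crate's left. Turns easily once the pin is drawn. The locking hole's angle differs from crate to crate, between -0.14 and +0.14, with 0.03 rad of play either way; the bar's tail hides it as it arrives.
- bar_tip (a point): Top of the free end of the hold-down bar, 183 mm from the pivot. The bar is a 84 mm wide steel flat (44 mm at the tail) with rubber below and a 8 mm lip at the end; underside 115.5 mm, top 121.5 mm above the worktop. Jars fully down are 111 mm high, so it passes 4 mm over them.
- plunger (a joint): Spring plunger, an 8 mm index pin through the bar's tail; m, upwards. 0: pin down in the parking slot or locking hole of the steel plate on the end board; 0.008: its nose rides on the plate; 0.012: pulled to its stop. Spring: 4.5 N down at 0, 8.3 N at 0.012. Let go over the plate it rides along and snaps into a hole that comes under it; then the bar stops.
- knob (a point): Centre of the red plunger knob (round, 25 mm diameter, 24 mm tall, spins freely on the pin). It sits on the bar's tail, 45 mm from the pivot, away from the bar's free end, 150 mm above the worktop with the pin down; it moves with pin and bar. Below it a steel barrel, 19 mm wide, stands on the bar up to 135 mm.
- salt_shaker: Glass salt shaker with a grey metal top, 44 mm diameter, 90 mm tall, standing among the jars on the worktop; a bystander. Origin at the centre of its underside.
- timer: Round kitchen timer, white with a turquoise top, 66 mm diameter, 46 mm tall, standing among the jars; a bystander. Origin at the centre of its underside.

How it is judged:
By the outcome, as a careful person would: the job done as asked, in the order asked, and still so for the second after the job is handed in, with the robot touching nothing.
It also fails if it takes over 67 s, if anything falls off the work surface, if the arm or the gripper's body presses on something with over 40 N, if the wrist force passes 120 N, or if a joint passes its speed limit or range.

## Working session

There is one attempt and no reset: what is moved stays moved. The work goes in short steps, Python scripts to look and compute and a tool call to move; the robot and the scene stay as the last step left them, time stands still between calls to the robot, and variables do not carry over. Pictures are saved under pics/ and viewed, at most 10 in all, crops included, and the job is handed in when it is done.

```bash
ls; mkdir -p pics; cat > h.py <<'E'
import numpy as np, cv2
from scipy.spatial.transform import Rotation as R
from plant import r
def cam(n):
    c=r.read_camera(n); c['K']=np.array(c['intrinsics']); c['d']=np.array(c['dist_coeffs']); 
    a=np.array(c['attitude']); c['R']=R.from_quat(a).as_matrix() if a.size==4 else a
    c['e']=np.array(c['eye']); return c
def ray(c,u,v):
    p=cv2.undistortPoints(np.array([[[u,v]]],float),c['K'],c['d'])[0,0]
    return c['R']@np.array([p[0],p[1],1.])
def at_z(c,u,v,z):
    d=ray(c,u,v); return c['e']+d*(z-c['e'][2])/d[2]
def depth(c,u,v):
    return c['e']+ray(c,u,v)*c['range_z'][int(v),int(u)]
def tri(c1,p1,c2,p2):
    a=ray(c1,*p1);b=ray(c2,*p2);s=np.linalg.lstsq(np.c_[a,-b],c2['e']-c1['e'],rcond=None)[0]
    x=c1['e']+a*s[0];y=c2['e']+b*s[1];return (x+y)/2,np.linalg.norm(x-y)
def save(c,f): cv2.imwrite(f,c['frame'][:,:,::-1])
E
python3 - <<'E'
from h import *
import pickle
for n in['scene','top']:
    c=cam(n);save(c,f'pics/{n}0.png');pickle.dump(c,open(n+'0.pkl','wb'));print(n,c['e'],c['R'].round(3).tolist(),c['attitude'],c['K'].tolist())
print(r.get_state())
E
```

```text
pics
scene [ 0.05607847 -0.66244883  0.79156456] [[0.778, -0.4, 0.484], [-0.628, -0.494, 0.602], [-0.002, -0.772, -0.636]] [ 0.85254083 -0.30162117  0.14125598 -0.40279717] [[483.8731510974393, 0.0, 319.4001963936268], [0.0, 483.8731510974393, 247.45894794122316], [0.0, 0.0, 1.0]]
top [ 0.42709728 -0.03567348  1.15634561] [[0.024, -0.992, 0.126], [-1.0, -0.022, 0.012], [-0.009, -0.127, -0.992]] [ 0.71371876 -0.69754182  0.04104959 -0.04853738] [[511.0350878520398, 0.0, 316.5705091979199], [0.0, 511.0350878520398, 250.65303628518208], [0.0, 0.0, 1.0]]
{'clock': 0.1, 'joint_pos': array([ 9.26727162e-01,  3.81159083e-01,  1.29812838e+00, -7.69344939e-05,
        1.46359886e+00, -2.15283747e-01]), 'qvel': array([ 8.40547234e-05, -2.60638609e-04, -2.52112868e-03,  1.29681021e-04,
        5.82197000e-04,  2.60455936e-03]), 'joint_efforts': array([ 3.85812324e-03, -4.38655329e+01, -2.24913901e+01,  7.14906631e-02,
        3.42095818e-02, -9.36617243e-05]), 'position': array([0.22853436, 0.50000518, 0.23620224]), 'eef_rot': array([ 2.12749990e-01,  9.77106454e-01, -6.03969052e-04, -2.34688730e-04]), 'ft_force': array([-0.19950177,  0.356003  , -0.53109815]), 'wrist_torque': array([ 0.06111983,  0.04396296, -0.00663474]), 'gripper_force': 0.0, 'finger_gap': 0.08814800197009845}
```

View pics/top0.png

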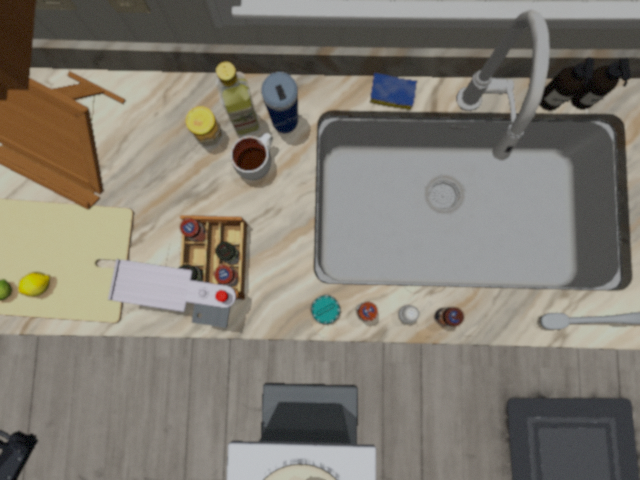

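View pics/scene0.png

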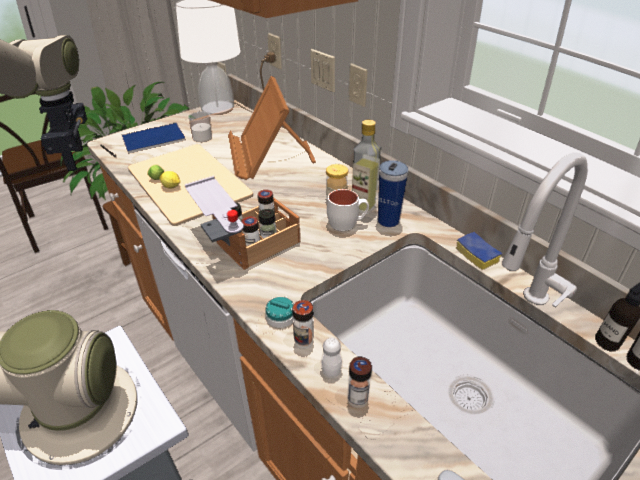

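The top view shows the timer at (325,309), jars at (368,311) and (452,316), and the shaker at (409,313). The crate spans about (183–245, 215–298), with the knob at (222,296) and the bar to its left. The scene view shows the jars at (303,320) and (360,380).

```bash
python3 - <<'E'
from h import *
import pickle
t=pickle.load(open('top0.pkl','rb'));s=pickle.load(open('scene0.pkl','rb'))
a=cv2.resize(t['frame'][200:335,90:290],None,fx=4,fy=4,interpolation=cv2.INTER_CUBIC)
cv2.imwrite('pics/c1.png',a[:,:,::-1])
b1=cv2.resize(s['frame'][290:415,255:385],None,fx=3,fy=3,interpolation=cv2.INTER_CUBIC)
b2=cv2.resize(t['frame'][280:345,300:480],None,fx=4.4,fy=4.4*1,interpolation=cv2.INTER_CUBIC)
b3=cv2.resize(s['frame'][180:275,190:310],None,fx=3.3,fy=3.3,interpolation=cv2.INTER_CUBIC)
o=np.zeros((600,800,3),np.uint8);o[:286,:792]=b2;
b1=cv2.resize(b1,(326,314),interpolation=cv2.INTER_AREA);o[286:,:326]=b1;h=min(314,b3.shape[0]);o[286:286+h,400:400+b3.shape[1]]=b3[:h]
cv2.imwrite('pics/c2.png',o[:,:,::-1])
for n,u,v in[('knob',222,296),('jarA',368,311),('jarB',452,316),('shaker',409,313),('timer',325,309),('boltpivot',204,294),('tipL',114,282),('r2',224,272),('l3',190,229),('r2?',227,252)]:
  print(n,depth(t,u,v).round(3))
E
```

```text
knob [0.461 0.158 0.162]
jarA [ 0.439 -0.131  0.105]
jarB [ 0.433 -0.299  0.112]
shaker [ 0.437 -0.217  0.089]
timer [ 0.442 -0.043  0.048]
boltpivot [0.465 0.201 0.124]
tipL [0.486 0.382 0.127]
r2 [0.512 0.166 0.113]
l3 [0.6   0.241 0.109]
r2? [0.554 0.162 0.109]
```

View pics/c1.png

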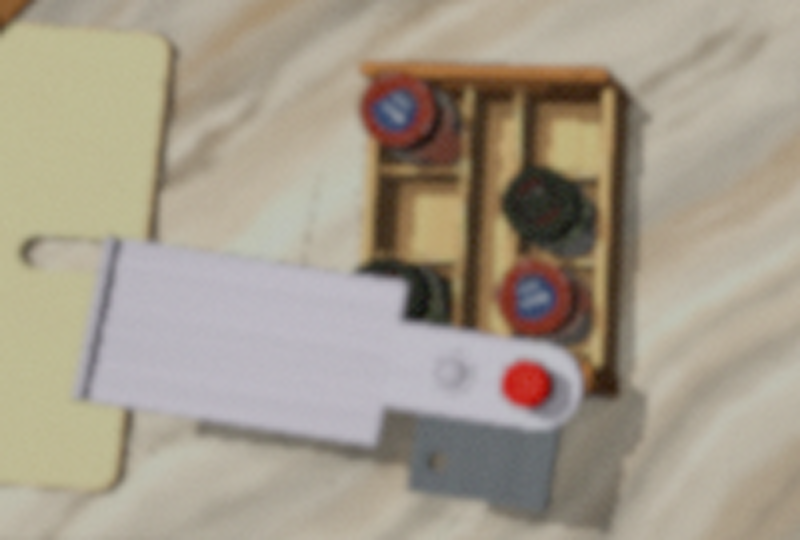

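View pics/c2.png

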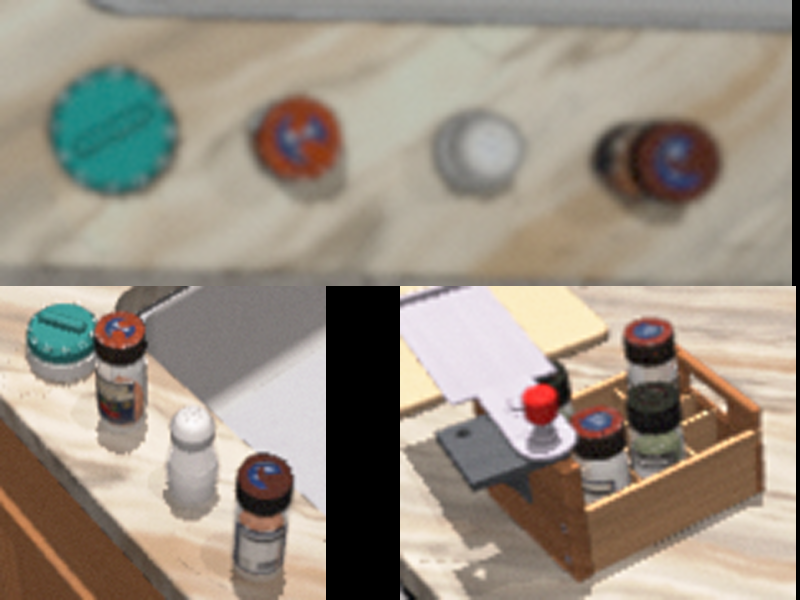

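```bash
python3 - <<'E'
from h import *
import pickle
t=pickle.load(open('top0.pkl','rb'));s=pickle.load(open('scene0.pkl','rb'))
T=lambda x,y:(90+(x+.5)/4-.5,200+(y+.5)/4-.5); B=lambda x,y:(300+x/4.4,280+y/4.4); S1=lambda x,y:(255+x/2.508,290+(y-286)/2.512);S3=lambda x,y:(190+(x-400)/3.3,180+(y-286)/3.3)
for n,p,q,z in[('A',B(299,138),S1(119,329),.105),('B',B(677,161),S1(265,476),.105),('shaker',B(488,150),S1(191,415),.09),('timer',B(114,130),S1(61,327),.046),('knob',T(527,384),S3(541,392),.162),('farR',T(615,68),S3(762,408),.083),('r1',T(537,297),S3(601,430),.111),('r2',T(543,203),S3(654,405),.111),('l3',T(399,111),S3(650,332),.111),('hole',T(436,460),S3(463,434),.113)]:
  x,e=tri(t,p,s,q);print(n,x.round(4),'gap',round(e,4),'top@z',at_z(t,*p,z)[:2].round(4),'sc@z',at_z(s,*q,z)[:2].round(4),'depth',depth(t,*p).round(3))
for n,p,z in[('pivot',T(452,372),.1235),('farL',T(365,68),.083),('tipL',T(112,238),.1215),('tipR',T(78,398),.1215),('d l1/2 mid',T(420,170),.061),('platecornerL',T(410,485),.113),('platecornerR',T(547,510),.113)]: print(n,at_z(t,*p,z).round(4),depth(t,*p).round(3))
E
```

```text
A [ 0.4393 -0.1313  0.1022] gap 0.0017 top@z [ 0.4385 -0.1306] sc@z [ 0.4384 -0.1339] depth [ 0.439 -0.13   0.108]
B [ 0.4331 -0.306   0.1014] gap 0.0017 top@z [ 0.4324 -0.3045] sc@z [ 0.4319 -0.3083] depth [ 0.432 -0.305  0.102]
shaker [ 0.4364 -0.2219  0.0857] gap 0.0024 top@z [ 0.4353 -0.2205] sc@z [ 0.4351 -0.2251] depth [ 0.435 -0.221  0.089]
timer [ 0.4411 -0.0455  0.0332] gap 0.0 top@z [ 0.4409 -0.0454] sc@z [ 0.4346 -0.0559] depth [ 0.441 -0.045  0.047]
knob [0.4629 0.1588 0.1592] gap 0.0026 top@z [0.4617 0.1589] sc@z [0.4622 0.1545] depth [0.462 0.159 0.159]
farR [0.6344 0.1356 0.0803] gap 0.0007 top@z [0.6335 0.1354] sc@z [0.6325 0.1324] depth [0.649 0.148 0.003]
r1 [0.5103 0.1673 0.0994] gap 0.0034 top@z [0.508  0.1659] sc@z [0.5041 0.1525] depth [0.508 0.166 0.112]
r2 [0.5583 0.167  0.1002] gap 0.0008 top@z [0.5566 0.1651] sc@z [0.5508 0.1538] depth [0.556 0.165 0.113]
l3 [0.6047 0.2421 0.1073] gap 0.0027 top@z [0.603  0.2418] sc@z [0.603  0.2366] depth [0.603 0.242 0.112]
hole [0.4245 0.2131 0.11  ] gap 0.001 top@z [0.4241 0.2126] sc@z [0.4233 0.2089] depth [0.424 0.239 0.001]
pivot [0.4682 0.2045 0.1235] [0.468 0.203 0.131]
farL [0.6305 0.2686 0.083 ] [0.631 0.27  0.079]
tipL [0.5325 0.3807 0.1215] [0.532 0.378 0.129]
tipR [0.4513 0.3916 0.1215] [0.451 0.388 0.129]
d l1/2 mid [0.5793 0.242  0.061 ] [0.58  0.243 0.056]
platecornerL [0.4113 0.2251 0.113 ] [0.411 0.224 0.117]
platecornerR [0.4003 0.1553 0.113 ] [0.4   0.155 0.115]
```

The jar heights check out at about 0.105, and the crate yaw is about 0. The pivot is near (0.468, 0.2045) and the locking hole near angle -0.15. Next I move over the crate for close wrist views, turning the tool y axis to world y on the way.

Careful with the scale: shifts go in shares of 800 mm and turns go in shares of 2 pi rad. That gives: -0.333 m is -0.4163, -0.01 m is -0.0125, -0.429 rad is -0.0683.

Call:
pendant --pt "0.06 -0.0463 -0.02 -0.0125 0 0 -0.008" --pt "0.06 -0.0925 -0.04 -0.025 0 0 -0.0159" --pt "0.06 -0.1388 -0.06 -0.0375 0 0 -0.0239" --pt "0.06 -0.185 -0.08 -0.05 0 0 -0.0318" --pt "0.06 -0.2313 -0.1 -0.0625 0 0 -0.0398" --pt "0.06 -0.2775 -0.12 -0.075 0 0 -0.0477" --pt "0.06 -0.3238 -0.14 -0.0875 0 0 -0.0557" --pt "0.06 -0.37 -0.16 -0.1 0 0 -0.0637" --pt "0.06 -0.4163 -0.18 -0.1125 0 0 -0.0683" --pt "0.06 -0.4163 -0.18 -0.1125 0 0 -0.0683"

```text
clock: 0.93
position: [0.4758, 0.2262, 0.3275]
eef_rot: [0.002, 1.0, -0.001, 0.001]
ft_force: [-0.3, -0.0, -0.7]
finger_gap: 0.0604
gripper_force: 0.0
```

Call:
pendant --pt "0.06 0 0 0 0 0 0" --pt "0.06 0 0 0 0 0 0"

```text
clock: 1.1
position: [0.4713, 0.231, 0.3263]
eef_rot: [0.0, 1.0, 0.0, -0.001]
ft_force: [0.7, 0.4, -0.0]
finger_gap: 0.0598
gripper_force: 0.0
```

```bash
python3 - <<'E'
from h import *
import pickle
c=cam('wrist');save(c,'pics/w1.png');pickle.dump(c,open('w1.pkl','wb'));s=r.get_state();print(s['position'],s['eef_rot'],s['ft_force'],c['e'],c['R'].round(3).tolist())
E
```

```text
[0.4708747  0.23144162 0.3263302 ] [-4.53082013e-04  9.99999743e-01 -9.31513436e-06 -5.55803030e-04] [ 0.77028021 -0.17115991  0.61181839] [0.39895386 0.23146784 0.47396167] [[0.001, 0.96, 0.28], [1.0, -0.001, -0.0], [0.0, 0.28, -0.96]]
```

View pics/w1.png

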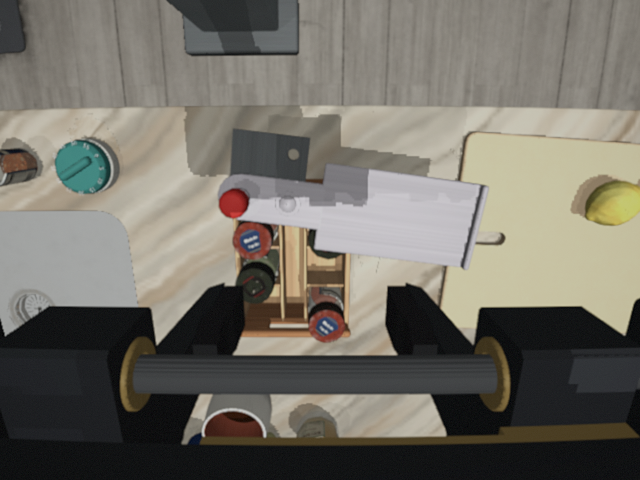

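The wrist view shows the knob at (234,204), pivot at (287,205), hole at (294,154), and the crate at x 235–350, y 180–335. I'll enlarge it.

```bash
python3 - <<'E'
from h import *
import pickle
c=pickle.load(open('w1.pkl','rb'))
a=cv2.resize(c['frame'][130:345,215:375],None,fx=4,fy=4,interpolation=cv2.INTER_CUBIC)
# two halves side by side trimmed to 800x600
cv2.imwrite('pics/w1c.png',a[240:840][:, :, ::-1]) # rows 190..
w=lambda u,v,z:at_z(c,u,v,z)[:2].round(4)
print(w(287,205,.1235),w(234,204,.162),w(294,154,.1135),depth(c,287,205),depth(c,234,204),depth(c,260,160),depth(c,300,205))
E
```

```text
[0.4687 0.2055] [0.4601 0.1641] [0.4225 0.2123] [0.46797225 0.20579493 0.12727636] [0.46025635 0.1639017  0.16116609] [0.42775628 0.1806364  0.11508316] [0.46938495 0.21757487 0.12029957]
```

View pics/w1c.png

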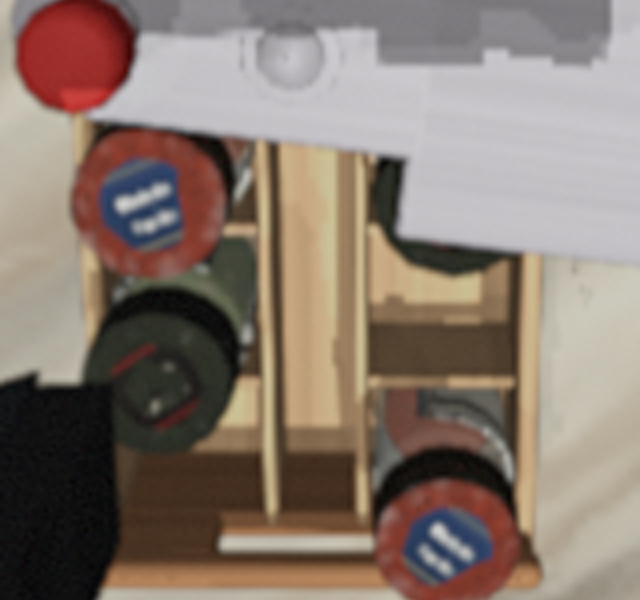

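```bash
python3 - <<'E'
from h import *
import pickle
c=pickle.load(open('w1.pkl','rb'))
w=lambda x,y,z:at_z(c,215+(x+.5)/4-.5,190+(y+.5)/4-.5,z).round(4)
for n,x,y,z in[('l12',378,231,.055),('l23',440,382,.055),('r23',245,382,.055),('r12',242,231,.055),('chanL near',363,160,.055),('chanL far',363,512,.055),('chanR near',264,160,.055),('chanR far',270,512,.055),('wallLi',517,370,.062),('wallLo',541,370,.062),('wallLo near',541,260,.062),('wallLo far',536,535,.062),('farouterR',110,585,.083),('farouterL',540,580,.083),('farinner',300,523,.083)]:
  print(n,w(x,y,z), depth(c,215+x/4,190+y/4).round(4))
E
```

```text
l12 [0.5322 0.225  0.055 ] [0.5152 0.2262 0.1097]
l23 [0.5794 0.2432 0.055 ] [0.5803 0.2436 0.0541]
r23 [0.5794 0.185  0.055 ] [0.5793 0.1856 0.0563]
r12 [0.5321 0.1856 0.055 ] [0.5326 0.186  0.0551]
chanL near [0.5109 0.2208 0.055 ] [0.5114 0.2212 0.0551]
chanL far [0.6225 0.2199 0.055 ] [0.6235 0.2203 0.0542]
chanR near [0.5109 0.1926 0.055 ] [0.399  0.2315 0.474 ]
chanR far [0.6225 0.1914 0.055 ] [0.6233 0.1917 0.0544]
wallLi [0.5727 0.2655 0.062 ] [0.5759 0.2665 0.0554]
wallLo [0.5727 0.2725 0.062 ] [5.992e-01 2.791e-01 5.000e-04]
wallLo near [0.5387 0.2716 0.062 ] [0.5405 0.2724 0.0582]
wallLo far [0.6266 0.2724 0.062 ] [6.614e-01 2.790e-01 2.000e-04]
farouterR [0.6313 0.1468 0.083 ] [0.6326 0.1469 0.0817]
farouterL [0.6297 0.2718 0.083 ] [0.6783 0.2808 0.0016]
farinner [0.6111 0.2025 0.083 ] [0.63   0.2005 0.049 ]
```

Scaled: -0.362 m is -0.4525, 0.06 m is 0.075.

Call:
pendant --pt "0.06 0.0038 -0.045 0.01 0 0 0" --pt "0.06 0.0075 -0.09 0.02 0 0 0" --pt "0.06 0.0113 -0.135 0.03 0 0 0" --pt "0.06 0.015 -0.18 0.04 0 0 0" --pt "0.06 0.02 -0.225 0.05 0 0 0" --pt "0.06 0.0238 -0.27 0.0625 0 0 0" --pt "0.06 0.0275 -0.315 0.075 0 0 0" --pt "0.06 0.0313 -0.3625 0.0875 0 0 0" --pt "0.06 0.0363 -0.4075 0.1 0 0 0" --pt "0.06 0.04 -0.4525 0.1125 0 0 0"

```text
clock: 1.98
position: [0.4391, -0.1314, 0.2363]
eef_rot: [-0.001, 1.0, 0.0, 0.0]
ft_force: [1.5, -0.6, -0.7]
finger_gap: 0.0601
gripper_force: 0.0
```

Call:
pendant --pt "0.06 0 0 0.025 0 0 0" --pt "0.06 0 0 0.045 0 0 0" --pt "0.06 0 0 0.045 0 0 0" --pt "0.06 0 0 0.045 0 0 0"

```text
clock: 2.32
position: [0.4396, -0.1301, 0.2007]
eef_rot: [-0.001, 1.0, 0.0, -0.001]
ft_force: [-0.3, -0.2, 0.8]
finger_gap: 0.0598
gripper_force: 0.0
```

```bash
python3 - <<'E'
from h import *
import pickle
c=cam('wrist');save(c,'pics/w2.png');pickle.dump(c,open('w2.pkl','wb'));s=r.get_state();print(s['position'],s['eef_rot'],c['e'])
p=np.array([[[0.4388,-.131,.105]]]);rv=cv2.Rodrigues(c['R'].T)[0];print(cv2.projectPoints(p,rv,-c['R'].T@c['e'],c['K'],c['d'])[0])
E
```

```text
[ 0.44001233 -0.1303044   0.2014288 ] [-9.97799492e-04  9.99999472e-01 -9.91064708e-05  2.25536174e-04] [ 0.36728203 -0.12981721  0.34839595]
[[[312.43762665 238.95371321]]]
```

View pics/w2.png

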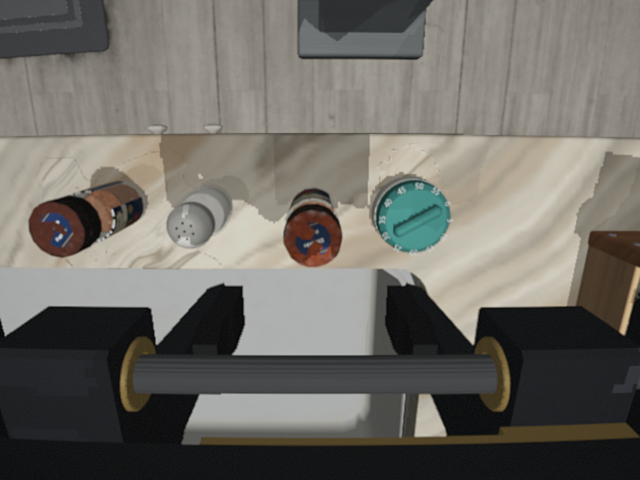

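The cap is at (312,239), matching the prediction, so I descend and grip.

Scaled: 0.113 m is 0.1413, -0.001 m is -0.0013.

Call:
pendant --pt "0.06 0.0013 -0.0013 0.0438 0 0 0" --pt "0.06 0.0013 -0.0013 0.0875 0 0 0" --pt "0.06 0.0013 -0.0013 0.125 0 0 0" --pt "0.06 0.0013 -0.0013 0.1413 0 0 0" --pt "0.06 0.0013 -0.0013 0.1413 0 0 0" --pt "0.03 0.0013 -0.0013 0.1413 0 0 0" --pt "0.03 0.0013 -0.0013 0.1413 0 0 0" --pt "0.03 0.0013 -0.0013 0.1413 0 0 0" --pt "0.03 0.0013 -0.0013 0.1413 0 0 0" --grip_n 20

```text
clock: 3.12
position: [0.4395, -0.1324, 0.0891]
eef_rot: [-0.0, 1.0, -0.001, 0.001]
ft_force: [0.2, 1.1, 7.0]
finger_gap: 0.0399
gripper_force: 20.0
```

Scaled: -0.18 m is -0.225, -0.155 m is -0.1938.

Call:
pendant --pt "0.03 0 0 -0.0125 0 0 0" --pt "0.03 0 0 -0.05 0 0 0" --pt "0.03 0 0 -0.1 0 0 0" --pt "0.03 0 0 -0.15 0 0 0" --pt "0.03 0 0 -0.1938 0 0 0" --pt "0.03 0 0 -0.225 0 0 0" --pt "0.03 0 0 -0.225 0 0 0"

```text
clock: 3.7
position: [0.44, -0.1329, 0.2733]
eef_rot: [-0.0, 1.0, -0.003, 0.004]
ft_force: [0.3, 0.4, -0.7]
finger_gap: 0.04
gripper_force: 20.0
```

Call:
pendant --pt "0.03 -0.015 0.0475 0 0 0 0" --pt "0.03 -0.0288 0.0938 0 0 0 0" --pt "0.03 -0.0438 0.1413 0 0 0 0" --pt "0.03 -0.0588 0.1875 0 0 0 0" --pt "0.03 -0.0725 0.235 0 0 0 0" --pt "0.03 -0.0875 0.2825 0 0 0 0" --pt "0.03 -0.1025 0.3288 0 0 0 0" --pt "0.03 -0.1163 0.3763 0 0 0 0" --pt "0.03 -0.1313 0.4225 0 0 0 0" --pt "0.03 -0.1463 0.4688 0 0 0 0"

```text
clock: 4.53
position: [0.5555, 0.2448, 0.2673]
eef_rot: [-0.0, 1.0, -0.0, -0.0]
ft_force: [0.8, -0.7, -1.1]
finger_gap: 0.0397
gripper_force: 20.0
```

Call:
pendant --pt "0.03 0 0 0 0 0 0" --pt "0.03 0 0 0 0 0 0" --pt "0.03 0 0 0 0 0 0" --pt "0.03 0 0 0 0 0 0"

```text
clock: 4.87
position: [0.5554, 0.2417, 0.2677]
eef_rot: [0.001, 1.0, -0.0, -0.0]
ft_force: [-0.4, 0.5, -0.6]
finger_gap: 0.0397
gripper_force: 20.0
```

```bash
python3 - <<'E'
from h import *
import pickle
o=np.zeros((480,800,3),np.uint8)
t=cam('top');s=cam('scene');w=cam('wrist');pickle.dump((t,s,w),open('l2.pkl','wb'));st=r.get_state();print(st['position'],st['eef_rot'],st['ft_force'])
a=cv2.resize(t['frame'][195:315,150:350],None,fx=2,fy=2);b=cv2.resize(s['frame'][110:290,160:360],None,fx=2,fy=2)
o=np.zeros((480,800,3),np.uint8);o[:240,:400]=a;o[:360,400:]=b;o[240:,:320]=w['frame'][200:440,160:480];cv2.imwrite('pics/l2.png',o[:,:,::-1])
E
```

```text
[0.55562929 0.24175348 0.26805781] [ 6.26345829e-04  9.99999792e-01 -7.56517645e-06  1.53211593e-04] [-0.21867395  0.24968092 -1.48355139]
```

View pics/l2.png

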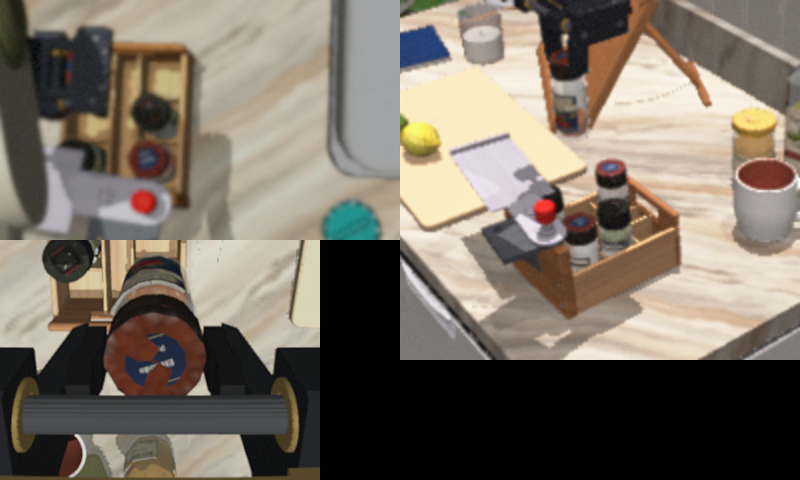

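```bash
python3 - <<'E'
from h import *
import pickle
t,s,w=pickle.load(open('l2.pkl','rb'))
print(at_z(w,160+155.5,200+354-240,.284), w['e'], at_z(w,265,312,.284), at_z(w,366,312,.284),depth(w,315,312))
E
```

```text
[0.55199393 0.24243404 0.284     ] [0.48305828 0.24226496 0.41563927] [0.55111895 0.22305862 0.284     ] [0.5512176  0.26181426 0.284     ] [0.55081145 0.24224398 0.28463835]
```

```bash
cat >> h.py <<'E'
def cloud(c,u0,u1,v0,v1):
    g=np.stack(np.meshgrid(np.arange(u0,u1),np.arange(v0,v1)),-1).reshape(-1,1,2).astype(float)
    p=cv2.undistortPoints(g,c['K'],c['d'])[:,0];z=c['range_z'][v0:v1,u0:u1].reshape(-1)
    return c['e']+(np.c_[p,np.ones(len(p))]*z[:,None])@c['R'].T, z
def disc(c,u0,u1,v0,v1,zlo,zhi):
    P,z=cloud(c,u0,u1,v0,v1);P=P[(z>0)&(P[:,2]>zlo)&(P[:,2]<zhi)]
    (ce,ra)=cv2.minEnclosingCircle(P[:,:2].astype(np.float32)) if len(P) else ((0,0),0)
    return len(P),np.percentile(P,[2,98],axis=0).round(4).tolist(),P.mean(0).round(4),np.array(ce).round(4),round(ra,4)
E
python3 - <<'E'
from h import *
import pickle
t,s,w=pickle.load(open('l2.pkl','rb'));w2=pickle.load(open('w2.pkl','rb'));w1=pickle.load(open('w1.pkl','rb'))
print('held',disc(w,255,375,260,355,.281,.29))
print('A before',disc(w2,275,350,190,275,.102,.112))
print('l3',disc(w1,300,350,285,345,.107,.118))
print('r1',disc(w1,230,272,215,262,.107,.118)); print('r2',disc(w1,235,278,255,305,.107,.118))
E
```

```text
held (7610, [[0.5364, 0.222, 0.2818], [0.569, 0.2621, 0.2881]], array([0.5526, 0.2421, 0.2839]), array([0.5527, 0.2422]), 0.0239)
A before (2666, [[0.4208, -0.1488, 0.1032], [0.4568, -0.1133, 0.1064]], array([ 0.4385, -0.1311,  0.1049]), array([ 0.4391, -0.1309]), 0.0203)
l3 (996, [[0.5843, 0.2262, 0.1084], [0.6208, 0.2615, 0.1122]], array([0.6021, 0.2435, 0.1105]), array([0.603 , 0.2433]), 0.0205)
r1 (1193, [[0.4895, 0.1502, 0.1088], [0.5248, 0.1861, 0.1125]], array([0.507 , 0.1684, 0.1108]), array([0.5076, 0.168 ]), 0.0201)
r2 (1097, [[0.5228, 0.1516, 0.1082], [0.5736, 0.1855, 0.1124]], array([0.5519, 0.1692, 0.1106]), array([0.548 , 0.1686]), 0.0282)
```

Scaled: 0.112 m is 0.14, 0.06 m is 0.075.

Call:
pendant --pt "0.03 -0.0013 0.0025 0.0375 0 0 0" --pt "0.03 -0.0013 0.0025 0.075 0 0 0" --pt "0.03 -0.0013 0.0025 0.1125 0 0 0" --pt "0.03 -0.0013 0.0025 0.14 0 0 0" --pt "0.03 -0.0013 0.0025 0.14 0 0 0" --pt "0.03 -0.0013 0.0025 0.14 0 0 0"

```text
clock: 5.52
position: [0.5566, 0.2443, 0.1559]
eef_rot: [0.0, 1.0, -0.0, -0.001]
ft_force: [0.4, 0.5, -0.9]
finger_gap: 0.0401
gripper_force: 20.0
```

```bash
python3 - <<'E'
from h import *
for i in range(4):
  c=cam('wrist');s=r.get_state();print(s['position'].round(4),s['ft_force'].round(1))
print(disc(c,255,375,260,355,.165,.18))
E
```

```text
[0.5573 0.2445 0.1572] [-0.4 -0.1 -0.6]
[0.5575 0.2447 0.1578] [ 0.   0.8 -0.9]
[0.5575 0.2448 0.1579] [ 0.4  0.7 -0.1]
[0.5574 0.2448 0.1577] [-0.2 -0.1 -1.4]
(8376, [[0.5375, 0.225, 0.1664], [0.5708, 0.2654, 0.1781]], array([0.5535, 0.2452, 0.1732]), array([0.553 , 0.2451]), 0.0245)
```

Scaled: 0.022 m is 0.0275, -0.001 m is -0.0013.

Call:
pendant --pt "0.03 0.0006 -0.0013 0.0063 0 0 0" --pt "0.03 0.0006 -0.0013 0.015 0 0 0" --pt "0.03 0.0006 -0.0013 0.0225 0 0 0" --pt "0.03 0.0006 -0.0013 0.0275 0 0 0" --pt "0.03 0.0006 -0.0013 0.0275 0 0 0"

```text
clock: 6.13
position: [0.5557, 0.2437, 0.1324]
eef_rot: [-0.0, 1.0, -0.0, -0.001]
ft_force: [0.1, 0.5, -0.8]
finger_gap: 0.04
gripper_force: 20.0
```

The jar is inside the cell rim without contact, so I continue down.

Scaled: 0.036 m is 0.045, 0.034 m is 0.0425.

Call:
pendant --pt "0.03 0 0 0.015 0 0 0" --pt "0.03 0 0 0.0275 0 0 0" --pt "0.03 0 0 0.0375 0 0 0" --pt "0.03 0 0 0.0425 0 0 0" --pt "0.03 0 0 0.045 0 0 0" --pt "0.03 0 0 0.045 0 0 0" --pt "0.03 0 0 0.045 0 0 0"

```text
clock: 6.72
position: [0.5563, 0.2439, 0.098]
eef_rot: [-0.0, 1.0, 0.0, 0.0]
ft_force: [-0.1, -0.3, -0.6]
finger_gap: 0.0397
gripper_force: 20.0
```

Scaled: 0.003 m is 0.0038, 0.002 m is 0.0025.

Call:
pendant --pt "0.03 0 0 0.0013 0 0 0" --pt "0.03 0 0 0.0025 0 0 0" --pt "0.03 0 0 0.0038 0 0 0" --pt "0.03 0 0 0.0038 0 0 0"

```text
clock: 7.05
position: [0.5565, 0.2439, 0.0953]
eef_rot: [-0.0, 1.0, 0.0, 0.001]
ft_force: [-0.7, 0.3, 2.9]
finger_gap: 0.04
gripper_force: 20.0
```

Scaled: -0.165 m is -0.2063, -0.135 m is -0.1688.

Call:
pendant --pt "0.055 0 0 0 0 0 0" --pt "0.055 0 0 0 0 0 0" --pt "0.055 0 0 0 0 0 0" --pt "0.055 0 0 -0.025 0 0 0" --pt "0.055 0 0 -0.0688 0 0 0" --pt "0.055 0 0 -0.1188 0 0 0" --pt "0.055 0 0 -0.1688 0 0 0" --pt "0.055 0 0 -0.2063 0 0 0" --pt "0.055 0 0 -0.2063 0 0 0"

```text
clock: 7.8
position: [0.5577, 0.2442, 0.2666]
eef_rot: [-0.0, 1.0, 0.001, 0.006]
ft_force: [0.0, 0.0, 0.2]
finger_gap: 0.0551
gripper_force: 0.0
```

```bash
python3 - <<'E'
from h import *
for i in range(2):
  c=cam('wrist');s=r.get_state();print(s['position'].round(4),s['ft_force'].round(1))
import pickle;pickle.dump(c,open('w3.pkl','wb'));save(c,'pics/w3.png')
print('l2',disc(c,270,360,240,355,.105,.12)); print('r3 div etc'); 
E
```

```text
[0.5569 0.244  0.2629] [-0.2  0.4  0.2]
[0.5562 0.2438 0.2604] [-0.4 -0.2 -0.6]
l2 (1646, [[0.5845, 0.2263, 0.1066], [0.6204, 0.2611, 0.1124]], array([0.6018, 0.2437, 0.1106]), array([0.5986, 0.2452]), 0.0244)
r3 div etc
```

View pics/w3.png

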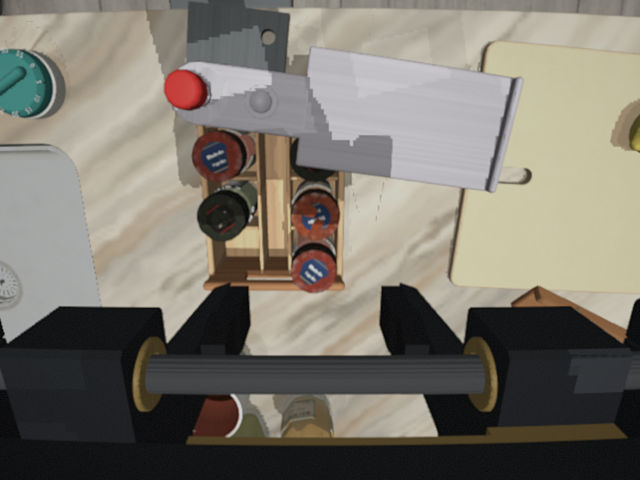

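Scaled: -0.366 m is -0.4575, -0.329 m is -0.4113.

Call:
pendant --pt "0.06 0.01 -0.0463 0 0 0 0" --pt "0.06 0.02 -0.0913 0 0 0 0" --pt "0.06 0.03 -0.1375 0 0 0 0" --pt "0.06 0.0413 -0.1825 0 0 0 0" --pt "0.06 0.0513 -0.2288 0 0 0 0" --pt "0.06 0.0613 -0.275 0 0 0 0" --pt "0.06 0.0713 -0.32 0 0 0 0" --pt "0.06 0.0813 -0.3663 0 0 0 0" --pt "0.06 0.0913 -0.4113 0 0 0 0" --pt "0.06 0.1025 -0.4575 0 0 0 0"

```text
clock: 8.73
position: [0.473, -0.1235, 0.2581]
eef_rot: [-0.0, 1.0, 0.001, -0.001]
ft_force: [0.0, -0.5, -0.3]
finger_gap: 0.0601
gripper_force: 0.0
```

Call:
pendant --pt "0.06 0.01 -0.0463 0.0125 0 0 0" --pt "0.06 0.02 -0.0913 0.025 0 0 0" --pt "0.06 0.03 -0.1375 0.0438 0 0 0" --pt "0.06 0.0413 -0.1825 0.0625 0 0 0" --pt "0.06 0.0513 -0.2288 0.075 0 0 0" --pt "0.06 0.0513 -0.2288 0.075 0 0 0" --pt "0.06 0.0513 -0.2288 0.075 0 0 0"

```text
clock: 9.32
position: [0.4321, -0.306, 0.1974]
eef_rot: [0.001, 1.0, 0.002, -0.002]
ft_force: [0.1, 0.4, 0.1]
finger_gap: 0.0603
gripper_force: 0.0
```

```bash
python3 - <<'E'
from h import *
for i in range(2):
  c=cam('wrist');s=r.get_state();print(s['position'].round(4),s['ft_force'].round(1))
import pickle
print('B',disc(c,270,360,170,290,.1,.112)); w2=pickle.load(open('w2.pkl','rb'));print('B w2',disc(w2,20,105,180,260,.1,.112))
E
```

```text
[ 0.4327 -0.3049  0.1983] [ 0.4 -0.   0.5]
[ 0.4331 -0.3043  0.199 ] [0.8 0.3 0.7]
B (2765, [[0.414, -0.3232, 0.1019], [0.4502, -0.2879, 0.1064]], array([ 0.4318, -0.3054,  0.1049]), array([ 0.4327, -0.3056]), 0.0203)
B w2 (2696, [[0.4135, -0.3228, 0.1009], [0.4498, -0.2861, 0.1062]], array([ 0.4312, -0.3036,  0.1046]), array([ 0.4315, -0.3057]), 0.0212)
```

Scaled: 0.11 m is 0.1375, -0.001 m is -0.0013.

Call:
pendant --pt "0.06 0.0013 -0.0013 0.0438 0 0 0" --pt "0.06 0.0013 -0.0013 0.0875 0 0 0" --pt "0.06 0.0013 -0.0013 0.125 0 0 0" --pt "0.06 0.0013 -0.0013 0.1375 0 0 0" --pt "0.06 0.0013 -0.0013 0.1375 0 0 0" --pt "0.03 0.0013 -0.0013 0.1375 0 0 0" --pt "0.03 0.0013 -0.0013 0.1375 0 0 0" --pt "0.03 0.0013 -0.0013 0.1375 0 0 0" --pt "0.03 0.0013 -0.0013 0.1375 0 0 0" --grip_n 20

```text
clock: 10.17
position: [0.4328, -0.3063, 0.091]
eef_rot: [-0.0, 1.0, -0.001, 0.001]
ft_force: [0.6, 1.8, 4.0]
finger_gap: 0.0399
gripper_force: 20.0
```

Call:
pendant --pt "0.03 0 0 -0.0125 0 0 0" --pt "0.03 0 0 -0.05 0 0 0" --pt "0.03 0 0 -0.1 0 0 0" --pt "0.03 0 0 -0.15 0 0 0" --pt "0.03 0 0 -0.1938 0 0 0" --pt "0.03 0 0 -0.225 0 0 0" --pt "0.03 0 0 -0.225 0 0 0"

```text
clock: 10.75
position: [0.4332, -0.3071, 0.2756]
eef_rot: [-0.0, 1.0, -0.004, 0.004]
ft_force: [1.1, 0.2, -0.7]
finger_gap: 0.0399
gripper_force: 20.0
```

```bash
python3 - <<'E'
from h import *
import pickle
c=pickle.load(open('w3.pkl','rb'))
for n,u,v,z in[('pivot',260.5,101,.1235),('hole',268,37,.1135),('hole',268,37,.116),('d23 r3',248,229,.055),('d23 r',240,229,.055)]:print(n,at_z(c,u,v,z).round(4),depth(c,u,v).round(4))
a=cv2.resize(c['frame'][150:300,190:350],None,fx=4,fy=4,interpolation=cv2.INTER_CUBIC);cv2.imwrite('pics/w3c.png',a[:,:,::-1])
E
```

```text
pivot [0.467  0.206  0.1235] [0.4673 0.2067 0.1284]
hole [0.4229 0.2116 0.1135] [ 0.3994  0.1989 -0.0014]
hole [0.4234 0.2119 0.116 ] [ 0.3994  0.1989 -0.0014]
d23 r3 [0.5806 0.1802 0.055 ] [0.581  0.1799 0.0537]
d23 r [0.5806 0.1724 0.055 ] [0.5654 0.1836 0.1107]
```

View pics/w3c.png

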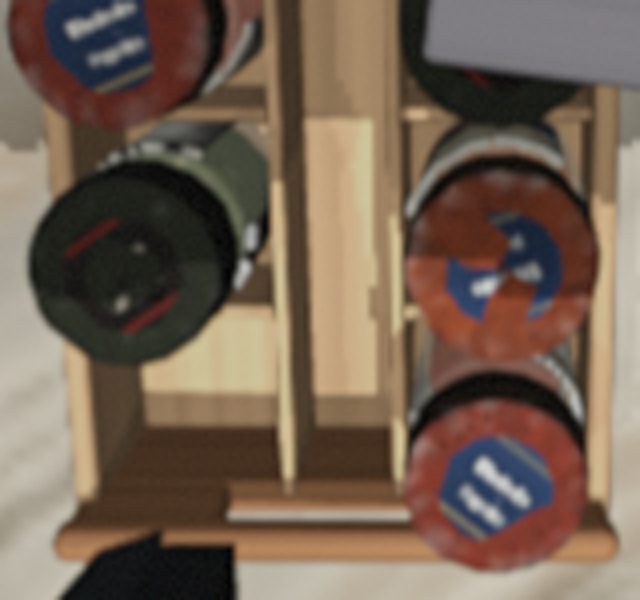

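```bash
python3 - <<'E'
from h import *
import pickle
c=pickle.load(open('w3.pkl','rb'))
w=lambda x,y,z:at_z(c,190+(x+.5)/4-.5,150+(y+.5)/4-.5,z)[:2].round(4)
print('d23',w(250,312,.055),'d12L',w(500,113,.055),'d12R',w(240,103,.055),'farinner',w(288,490,.055),'chRl',w(281,400,.055),'chRr',w(297,400,.055),'chLl',w(392,400,.055),'chLr',w(406,400,.055),'wallRin',w(90,440,.062),w(66,440,.062),'wallLin',w(587,400,.062),w(611,400,.062))
E
```

```text
d23 [0.5792 0.1842] d12L [0.5313 0.2448] d12R [0.5288 0.1842] farinner [0.6255 0.1915] chRl [0.6017 0.1908] chRr [0.6017 0.1947] chLl [0.6017 0.2182] chLr [0.6017 0.2216] wallRin [0.6096 0.1447] [0.6096 0.1388] wallLin [0.5995 0.2657] [0.5995 0.2715]
```

Careful with the scale: shifts go in shares of 800 mm and turns go in shares of 2 pi rad. That gives: 0.364 m is 0.455, 0.328 m is 0.41.

Call:
pendant --pt "0.03 -0.0163 0.045 0 0 0 0" --pt "0.03 -0.0325 0.0913 0 0 0 0" --pt "0.03 -0.0488 0.1363 0 0 0 0" --pt "0.03 -0.065 0.1825 0 0 0 0" --pt "0.03 -0.0813 0.2275 0 0 0 0" --pt "0.03 -0.0975 0.2725 0 0 0 0" --pt "0.03 -0.1138 0.3188 0 0 0 0" --pt "0.03 -0.1313 0.3638 0 0 0 0" --pt "0.03 -0.1475 0.41 0 0 0 0" --pt "0.03 -0.1638 0.455 0 0 0 0"

```text
clock: 11.58
position: [0.5631, 0.0599, 0.2689]
eef_rot: [-0.0, 1.0, 0.0, -0.001]
ft_force: [0.4, 0.2, -1.7]
finger_gap: 0.0398
gripper_force: 20.0
```

Call:
pendant --pt "0.03 -0.0163 0.045 0 0 0 0" --pt "0.03 -0.0325 0.0913 0 0 0 0" --pt "0.03 -0.0488 0.1375 0 0 0 0" --pt "0.03 -0.0488 0.1375 0.0438 0 0 0" --pt "0.03 -0.0488 0.1375 0.0938 0 0 0" --pt "0.03 -0.0488 0.1375 0.1375 0 0 0" --pt "0.03 -0.0488 0.1375 0.1375 0 0 0" --pt "0.03 -0.0488 0.1375 0.1375 0 0 0" --pt "0.03 -0.0488 0.1375 0.1375 0 0 0"

```text
clock: 12.33
position: [0.603, 0.1677, 0.1618]
eef_rot: [0.0, 1.0, 0.0, 0.001]
ft_force: [1.1, -0.0, -1.4]
finger_gap: 0.0399
gripper_force: 20.0
```

```bash
python3 - <<'E'
from h import *
for i in range(4):
  c=cam('wrist');s=r.get_state();print(s['position'].round(4),s['ft_force'].round(1))
z=s['position'][2]-.091+.105
print(disc(c,255,375,260,355,z-.004,z+.004),z)
E
```

```text
[0.6032 0.1677 0.1624] [ 0.2 -0.4 -1.4]
[0.6032 0.1677 0.1624] [-0.5  0.4 -1.3]
[0.603  0.1677 0.1621] [-1.1 -0.9 -1.7]
[0.6028 0.1677 0.1617] [-0.6 -0.1 -1.7]
(7535, [[0.584, 0.1482, 0.1728], [0.6175, 0.188, 0.1775]], array([0.6003, 0.1681, 0.1758]), array([0.5992, 0.1681]), 0.0241) 0.17574970719207772
```

Scaled: 0.026 m is 0.0325, 0.018 m is 0.0225.

Call:
pendant --pt "0.03 -0.0013 0 0.0075 0 0 0" --pt "0.03 -0.0013 0 0.015 0 0 0" --pt "0.03 -0.0013 0 0.0225 0 0 0" --pt "0.03 -0.0013 0 0.03 0 0 0" --pt "0.03 -0.0013 0 0.0325 0 0 0" --pt "0.03 -0.0013 0 0.0325 0 0 0"

```text
clock: 13.03
position: [0.6029, 0.1678, 0.1328]
eef_rot: [-0.0, 1.0, -0.0, -0.001]
ft_force: [-0.7, -0.4, -1.4]
finger_gap: 0.0397
gripper_force: 20.0
```

Scaled: 0.034 m is 0.0425, 0.032 m is 0.04.

Call:
pendant --pt "0.03 0 0 0.0125 0 0 0" --pt "0.03 0 0 0.025 0 0 0" --pt "0.03 0 0 0.035 0 0 0" --pt "0.03 0 0 0.04 0 0 0" --pt "0.03 0 0 0.0425 0 0 0" --pt "0.03 0 0 0.0425 0 0 0" --pt "0.03 0 0 0.0425 0 0 0"

```text
clock: 13.62
position: [0.6033, 0.1678, 0.0999]
eef_rot: [-0.0, 1.0, 0.0, 0.0]
ft_force: [-0.2, -0.6, -2.1]
finger_gap: 0.0401
gripper_force: 20.0
```

Scaled: 0.003 m is 0.0038, 0.002 m is 0.0025.

Call:
pendant --pt "0.03 0 0 0.0013 0 0 0" --pt "0.03 0 0 0.0025 0 0 0" --pt "0.03 0 0 0.0038 0 0 0" --pt "0.03 0 0 0.0038 0 0 0"

```text
clock: 13.95
position: [0.6034, 0.1678, 0.0972]
eef_rot: [-0.0, 1.0, 0.0, 0.001]
ft_force: [-0.4, 0.3, 1.8]
finger_gap: 0.0398
gripper_force: 20.0
```

Scaled: -0.155 m is -0.1938, -0.135 m is -0.1688.

Call:
pendant --pt "0.055 0 0 0 0 0 0" --pt "0.055 0 0 0 0 0 0" --pt "0.055 0 0 0 0 0 0" --pt "0.055 0 0 -0.025 0 0 0" --pt "0.055 0 0 -0.0688 0 0 0" --pt "0.055 0 0 -0.1188 0 0 0" --pt "0.055 0 0 -0.1688 0 0 0" --pt "0.055 0 0 -0.1938 0 0 0" --pt "0.055 0.0438 -0.0025 -0.1938 0 0 0" --pt "0.055 0.0875 -0.005 -0.1938 0 0 0"

```text
clock: 14.78
position: [0.5334, 0.1636, 0.2525]
eef_rot: [0.0, 1.0, 0.0, 0.002]
ft_force: [-0.7, 0.9, -0.4]
finger_gap: 0.0551
gripper_force: 0.0
```

Call:
pendant --pt "0.055 0.0438 -0.0025 0.0125 0 0 0" --pt "0.055 0.0888 -0.005 0.0188 0 0 0" --pt "0.055 0.0888 -0.005 0.0188 0 0 0" --pt "0.055 0.0888 -0.005 0.0188 0 0 0" --pt "0.055 0.0888 -0.005 0.0188 0 0 0"

```text
clock: 15.2
position: [0.4631, 0.1598, 0.2374]
eef_rot: [-0.0, 1.0, 0.0, 0.001]
ft_force: [-0.3, -0.7, -0.2]
finger_gap: 0.0549
gripper_force: 0.0
```

```bash
python3 - <<'E'
from h import *
import pickle
for i in range(3):
  c=cam('wrist');s=r.get_state()
print(s['position'].round(4),s['ft_force'].round(1))
t=cam('top');pickle.dump((c,t),open('k.pkl','wb'));
a=cv2.resize(c['frame'][150:380,150:490],None,fx=2,fy=2);cv2.imwrite('pics/k.png',a[:,:,::-1])
def red(c,u0,u1,v0,v1):
  P,z=cloud(c,u0,u1,v0,v1);f=c['frame'][v0:v1,u0:u1].reshape(-1,3).astype(int);m=(f[:,0]>120)&(f[:,1]<50)&(f[:,2]<60)&(P[:,2]>.157)&(P[:,2]<.17);P=P[m]
  return len(P),P.mean(0),np.percentile(P,[2,98],axis=0)
print(red(c,240,400,150,360))
w=pickle.load(open('w1.pkl','rb'));print(red(w,215,255,185,225))
w=pickle.load(open('w3.pkl','rb'));print(red(w,155,215,60,115))
E
```

```text
[0.4634 0.1597 0.2369] [-0.6  0.6 -0.3]
(929, array([0.45973707, 0.16116259, 0.16055212]), array([[0.45074938, 0.15147967, 0.15761988],
       [0.46907247, 0.17096889, 0.16239215]]))
(438, array([0.45984643, 0.16166356, 0.16058013]), array([[0.45117846, 0.15246719, 0.15787472],
       [0.46961123, 0.17121073, 0.16273034]]))
(161, array([0.46324903, 0.16725105, 0.15861078]), array([[0.45086492, 0.15427618, 0.15712138],
       [0.47281646, 0.17313326, 0.16079508]]))
```

View pics/k.png

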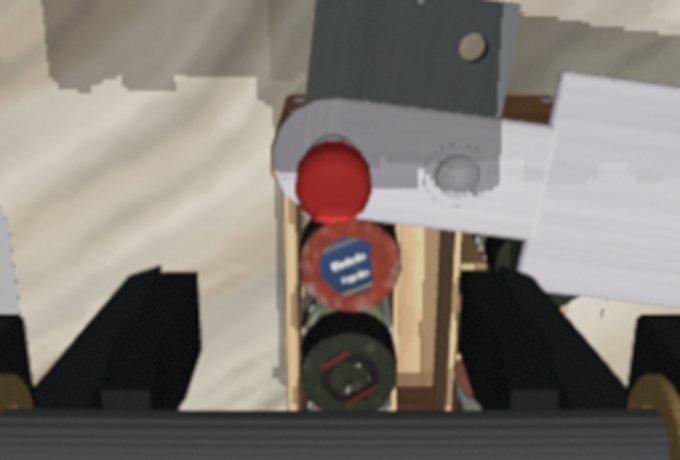

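```bash
python3 - <<'E'
from h import *
import pickle
c,t=pickle.load(open('k.pkl','rb'))
for n,u,v,z in[('knob',316.5,240,.161),('pivot',378.5,237.5,.1235),('pivot',378.5,237.5,.128),('hole',386,173.5,.1135),('hole',386,173.5,.1155)]:print(n,at_z(c,u,v,z)[:2].round(4),depth(c,u,v).round(4))
print(depth(c,330,170))
P,z=cloud(c,300,400,150,180);print(np.median(P[:,2]))
E
```

```text
knob [0.4579 0.1614] [0.4576 0.1614 0.1618]
pivot [0.4673 0.206 ] [0.4658 0.2051 0.1286]
pivot [0.466  0.2052] [0.4658 0.2051 0.1286]
hole [0.4229 0.2109] [ 0.4364  0.2324 -0.0013]
hole [0.4226 0.2106] [ 0.4364  0.2324 -0.0013]
[0.42017993 0.17104056 0.11580094]
0.11460150468716726
```

Scaled: 0.077 m is 0.0963, 0.003 m is 0.0038.

Call:
pendant --pt "0.055 0.0038 0.0013 0.025 0 0 0" --pt "0.055 0.0038 0.0013 0.05 0 0 0" --pt "0.055 0.0038 0.0013 0.075 0 0 0" --pt "0.055 0.0038 0.0013 0.09 0 0 0" --pt "0.055 0.0038 0.0013 0.0963 0 0 0" --pt "0.055 0.0038 0.0013 0.0963 0 0 0" --pt "0.02 0.0038 0.0013 0.0963 0 0 0" --pt "0.02 0.0038 0.0013 0.0963 0 0 0" --pt "0.02 0.0038 0.0013 0.0963 0 0 0" --pt "0.02 0.0038 0.0013 0.0963 0 0 0" --grip_n 25

```text
clock: 16.23
position: [0.4595, 0.1608, 0.1604]
eef_rot: [-0.0, 1.0, 0.0, 0.001]
ft_force: [0.2, -0.0, -0.1]
finger_gap: 0.0303
gripper_force: 0.0
```

Call:
pendant --pt "0.02 0 0 0 0 0 0" --pt "0.02 0 0 0 0 0 0" --pt "0.02 0 0 0 0 0 0"

```text
clock: 16.48
position: [0.4592, 0.1608, 0.1599]
eef_rot: [-0.0, 1.0, 0.0, 0.0]
ft_force: [-0.4, -0.9, -0.1]
finger_gap: 0.0198
gripper_force: 0.0
```

```bash
python3 - <<'E'
from h import *
import pickle
c=cam('wrist');s=r.get_state();print(s['position'].round(4),s['finger_gap'],s['gripper_force'])
sc=cam('scene');pickle.dump((c,sc),open('k2.pkl','wb'))
o=np.zeros((600,800,3),np.uint8);o[:300,:560]=cv2.resize(c['frame'][130:280,180:460],None,fx=2,fy=2);o[300:600,:560]=cv2.resize(sc['frame'][170:270,160:347],(560,300),interpolation=cv2.INTER_CUBIC);cv2.imwrite('pics/k2.png',o[:,:560,::-1])
E
```

```text
[0.4592 0.1608 0.1599] 0.019593246617878684 0.0
```

View pics/k2.png

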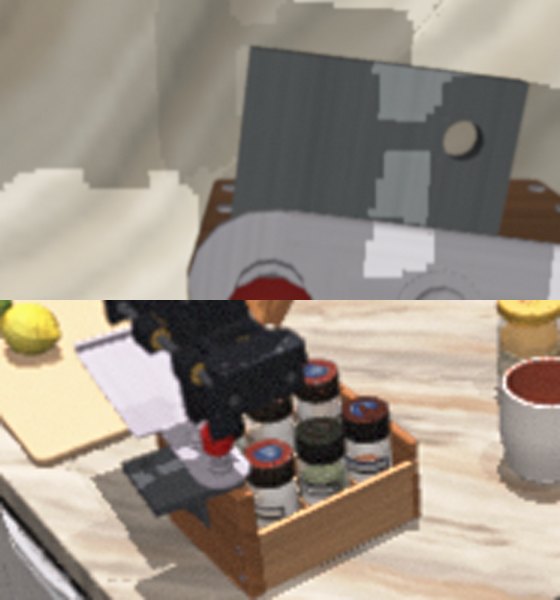

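I'm past the picture-viewing budget, so from here I work with numbers only. I check the knob's location relative to the fingers.

```bash
python3 - <<'E'
from h import *
import pickle
c,sc=pickle.load(open('k2.pkl','rb'))
def red(c,u0,u1,v0,v1):
  P,z=cloud(c,u0,u1,v0,v1);f=c['frame'][v0:v1,u0:u1].reshape(-1,3).astype(int);m=(f[:,0]>90)&(f[:,1]<60)&(f[:,2]<70)&(z>0)
  v,u=np.divmod(np.nonzero(m)[0],u1-u0);print(len(u),'u',u.min()+u0,u.max()+u0,'v',v.min()+v0,v.max()+v0);P=P[m]
  print(np.percentile(P,[2,25,50,75,98],axis=0).round(4))
red(c,270,370,240,360); red(sc,200,270,190,240)
print(cv2.projectPoints(np.array([[[.4592,.1608,.163]],[[.4592,.1608,.138]]]),cv2.Rodrigues(c['R'].T)[0],-c['R'].T@c['e'],c['K'],c['d'])[0])
for v in range(255,340,6): print(v,[(tuple(c['frame'][v,u].tolist()),round(float(c['range_z'][v,u]),3)) for u in (285,300,316,332,346)])
E
```

```text
2556 u 291 343 v 269 355
[[0.4494 0.1515 0.1446]
 [0.4521 0.1567 0.1581]
 [0.4569 0.161  0.1603]
 [0.4631 0.1657 0.1609]
 [0.4704 0.1709 0.1621]]
83 u 227 268 v 197 239
[[0.4488 0.1365 0.0803]
 [0.4522 0.1484 0.1094]
 [0.4584 0.1517 0.1447]
 [0.4631 0.1596 0.1518]
 [0.5153 0.1804 0.1672]]
[[[313.63519995 307.23926858]]

 [[313.75805856 283.64302207]]]
255 [((144, 142, 145), 0.197), ((148, 146, 149), 0.198), ((149, 147, 151), 0.197), ((146, 143, 147), 0.197), ((146, 143, 148), 0.197)]
261 [((144, 141, 145), 0.198), ((147, 145, 149), 0.198), ((106, 105, 108), 0.193), ((147, 145, 149), 0.197), ((146, 144, 148), 0.198)]
267 [((145, 143, 147), 0.198), ((103, 102, 105), 0.196), ((93, 91, 95), 0.191), ((148, 144, 149), 0.198), ((146, 143, 147), 0.197)]
273 [((145, 142, 147), 0.199), ((101, 60, 60), 0.175), ((103, 28, 27), 0.171), ((132, 126, 129), 0.2), ((147, 144, 148), 0.199)]
279 [((146, 144, 148), 0.2), ((100, 24, 24), 0.168), ((110, 31, 29), 0.163), ((99, 25, 23), 0.17), ((148, 145, 149), 0.201)]
285 [((120, 118, 122), 0.158), ((129, 34, 31), 0.163), ((150, 42, 39), 0.16), ((116, 30, 2
[... 446 characters left out ...]
43), 0.162), ((165, 47, 45), 0.161), ((164, 47, 45), 0.162), ((23, 22, 22), 0.138)]
315 [((20, 21, 21), 0.138), ((163, 47, 44), 0.162), ((164, 47, 43), 0.161), ((164, 48, 45), 0.162), ((21, 21, 21), 0.133)]
321 [((21, 23, 22), 0.138), ((161, 43, 41), 0.162), ((163, 47, 45), 0.163), ((156, 44, 42), 0.164), ((20, 21, 21), 0.134)]
327 [((16, 17, 16), 0.139), ((131, 54, 48), 0.221), ((161, 46, 44), 0.164), ((60, 85, 126), 0.22), ((18, 18, 19), 0.136)]
333 [((23, 22, 21), 0.139), ((155, 82, 68), 0.221), ((61, 85, 126), 0.22), ((93, 106, 133), 0.221), ((20, 19, 21), 0.135)]
339 [((22, 22, 22), 0.14), ((158, 88, 75), 0.223), ((162, 167, 176), 0.221), ((119, 130, 147), 0.221), ((16, 17, 18), 0.136)]
```

The knob is centred between the pads at (0.460, 0.161), so it must be slimmer at this height. I close further.

Call:
pendant --pt "0.0 0 0 0 0 0 0" --pt "0.0 0 0 0 0 0 0" --pt "0.0 0 0 0 0 0 0" --grip_n 25

```text
clock: 16.83
position: [0.4593, 0.1608, 0.1599]
eef_rot: [-0.0, 1.0, 0.0, 0.0]
ft_force: [-0.2, 0.0, 3.5]
finger_gap: 0.0018
gripper_force: 1.9
```

```bash
python3 - <<'E'
from h import *
import pickle
c,sc=pickle.load(open('k2.pkl','rb'))
P,z=cloud(c,225,405,255,352)
f=c['frame'][255:352,225:405].reshape(-1,3).astype(int);m=(f.max(1)<45)&(z>0)&(z<.17)
P=P[m];print(len(P))
for lo in np.arange(.13,.24,.01):
  q=P[(P[:,2]>=lo)&(P[:,2]<lo+.01)]
  if len(q): print(round(lo,3),len(q),'x',q[:,0].min().round(4),q[:,0].max().round(4),'y',np.percentile(q[:,1],[1,99]).round(4))
c2=cam('wrist');P,z=cloud(c2,270,370,255,352);f=c2['frame'][255:352,270:370].reshape(-1,3).astype(int);m=(f[:,0]>90)&(f[:,1]<60)&(f[:,2]<70)&(z>0)&(z<.2)
v,u=np.divmod(np.nonzero(m)[0],100);print(m.sum(),v.min()+255,v.max()+255,u.min()+270,u.max()+270,np.percentile(P[m],[2,50,98],axis=0).round(4))
for v in range(261,345,6): print(v,[(tuple(c2['frame'][v,u].tolist()),round(float(c2['range_z'][v,u]),3)) for u in (285,300,308,316,324,332,346)])
E
```

```text
6656
0.16 416 x 0.4476 0.4654 y [0.1393 0.1833]
0.17 965 x 0.4477 0.4652 y [0.1382 0.1844]
0.18 1502 x 0.4476 0.4671 y [0.1373 0.1852]
0.19 1286 x 0.4473 0.4535 y [0.1366 0.1859]
0.2 1505 x 0.4473 0.453 y [0.1384 0.1841]
0.21 114 x 0.4475 0.4497 y [0.1403 0.1823]
0.22 27 x 0.4287 0.4342 y [0.1435 0.179 ]
0.23 701 x 0.4244 0.4334 y [0.1419 0.1805]
873 269 330 293 336 [[0.4493 0.1533 0.1435]
 [0.451  0.1614 0.1565]
 [0.4698 0.1693 0.1808]]
261 [((139, 136, 141), 0.198), ((142, 140, 144), 0.198), ((87, 86, 89), 0.196), ((106, 104, 106), 0.193), ((125, 122, 126), 0.197), ((141, 139, 143), 0.198), ((141, 138, 143), 0.197)]
267 [((140, 137, 142), 0.198), ((100, 98, 101), 0.197), ((122, 121, 124), 0.194), ((88, 87, 88), 0.192), ((144, 141, 145), 0.193), ((143, 140, 144), 0.198), ((142, 140, 144), 0.198)]
273 [((140, 138, 142), 0.199), ((99, 59, 60), 0.176), ((99, 25, 25), 0.169), ((98, 23, 22), 0.17), ((97, 22, 20), 0.172), ((118, 111, 114), 0.2), ((141, 138, 142), 0.199)]
279 [((143, 140, 144), 0.201), ((95, 21, 20), 0.168), ((107, 27, 23), 0.163), ((107, 28, 27), 0.165), ((98, 25, 23), 0.
[... 1026 characters left out ...]
 0.134), ((25, 27, 29), 0.128)]
321 [((21, 21, 24), 0.126), ((21, 19, 21), 0.128), ((20, 21, 22), 0.134), ((158, 44, 41), 0.164), ((25, 24, 24), 0.128), ((23, 24, 24), 0.129), ((23, 26, 27), 0.126)]
327 [((23, 25, 24), 0.122), ((18, 18, 22), 0.124), ((18, 20, 22), 0.135), ((156, 42, 40), 0.164), ((20, 18, 22), 0.126), ((22, 23, 24), 0.125), ((21, 22, 26), 0.122)]
333 [((21, 25, 24), 0.119), ((23, 22, 24), 0.123), ((22, 22, 22), 0.123), ((59, 83, 124), 0.221), ((23, 23, 24), 0.12), ((23, 22, 25), 0.122), ((24, 26, 26), 0.119)]
339 [((23, 24, 25), 0.115), ((23, 22, 22), 0.118), ((21, 22, 22), 0.118), ((160, 166, 175), 0.221), ((22, 22, 23), 0.118), ((20, 22, 21), 0.118), ((26, 28, 29), 0.114)]
```

The finger tips are actually level with the knob's top, so they closed over it. I'll reopen, go 14 mm lower and grip again.

Scaled: 0.014 m is 0.0175, -0.003 m is -0.0038.

Call:
pendant --pt "0.05 0 0 -0.0038 0 0 0" --pt "0.05 0 0 -0.0038 0 0 0" --pt "0.05 0 0 -0.0038 0 0 0" --pt "0.05 0 0 -0.0038 0 0 0" --pt "0.05 0 0 -0.0038 0 0 0" --pt "0.05 0 0 -0.0038 0 0 0" --pt "0.05 0 0 0.005 0 0 0" --pt "0.05 0 0 0.0113 0 0 0" --pt "0.05 0 0 0.0175 0 0 0" --pt "0.05 0 0 0.0175 0 0 0"

```text
clock: 17.72
position: [0.4586, 0.1607, 0.1445]
eef_rot: [-0.0, 1.0, -0.0, -0.001]
ft_force: [0.3, -0.8, -0.5]
finger_gap: 0.0498
gripper_force: 0.0
```

Call:
pendant --pt "0.0 0 0 0 0 0 0" --pt "0.0 0 0 0 0 0 0" --pt "0.0 0 0 0 0 0 0" --pt "0.0 0 0 0 0 0 0" --pt "0.0 0 0 0 0 0 0" --pt "0.0 0 0 0 0 0 0" --grip_n 25

```text
clock: 18.22
position: [0.4593, 0.1607, 0.1459]
eef_rot: [-0.0, 1.0, -0.0, 0.0]
ft_force: [0.8, 0.4, 0.5]
finger_gap: 0.0235
gripper_force: 25.0
```

Call:
pendant --pt "0.0 0 0 -0.0038 0 0 0" --pt "0.0 0 0 -0.0075 0 0 0" --pt "0.0 0 0 -0.0113 0 0 0" --pt "0.0 0 0 -0.0138 0 0 0" --pt "0.0 0 0 -0.0138 0 0 0" --pt "0.0 0 0 -0.0138 0 0 0" --pt "0.0 0 0 -0.0138 0 0 0" --grip_n 35

```text
clock: 18.8
position: [0.4588, 0.1608, 0.1564]
eef_rot: [-0.0, 1.0, -0.0, -0.001]
ft_force: [0.2, 0.9, -8.1]
finger_gap: 0.0232
gripper_force: 35.0
```

```bash
python3 - <<'E'
from h import *
c=cam('wrist');s=r.get_state();print(s['position'].round(4),s['ft_force'].round(1))
P,z=cloud(c,290,342,255,352);f=c['frame'][255:352,290:342].reshape(-1,3).astype(int);m=(f[:,0]>90)&(f[:,1]<60)&(f[:,2]<70)&(z>0)&(z<.2)
print(m.sum(),np.percentile(P[m],[2,50,98],axis=0).round(4))
E
```

```text
[0.4588 0.1608 0.1564] [-0.5  1.  -8.2]
3005 [[0.4487 0.1519 0.1557]
 [0.4561 0.1614 0.1706]
 [0.4694 0.1713 0.1724]]
```

Scaled: 0.0123 m is 0.0154, 0.0059 m is 0.0074.

Call:
pendant --pt "0.0 0.0038 0.0006 0 0 0 0" --pt "0.0 0.0074 0.0015 0 0 0 0" --pt "0.0 0.0114 0.0028 0 0 0 0" --pt "0.0 0.0154 0.0044 0 0 0 0" --pt "0.0 0.0154 0.0044 0 0 0 0"

```text
clock: 19.27
position: [0.4459, 0.1646, 0.1567]
eef_rot: [-0.0, 1.0, 0.0, -0.0]
ft_force: [-0.7, 1.7, -8.8]
finger_gap: 0.0233
gripper_force: 35.0
```

```bash
python3 - <<'E'
from h import *
c=cam('wrist');s=r.get_state();print(s['position'].round(4),s['ft_force'].round(1),s['wrist_torque'].round(2))
E
```

```text
[0.4462 0.1645 0.1567] [-1.   1.1 -8.6] [0.18 0.11 0.04]
```

Scaled: 0.0278 m is 0.0348, 0.0246 m is 0.0308.

Call:
pendant --pt "0.0 0.0038 0.0019 0 0 0 0" --pt "0.0 0.0074 0.004 0 0 0 0" --pt "0.0 0.0141 0.0091 0 0 0 0" --pt "0.0 0.02 0.0151 0 0 0 0" --pt "0.0 0.025 0.022 0 0 0 0" --pt "0.0 0.0289 0.0295 0 0 0 0" --pt "0.0 0.0308 0.0348 0 0 0 0" --pt "0.0 0.0308 0.0348 0 0 0 0" --pt "0.0 0.0308 0.0348 0 0 0 0"

```text
clock: 20.07
position: [0.422, 0.1925, 0.1567]
eef_rot: [-0.001, 1.0, 0.0, -0.0]
ft_force: [0.7, 1.1, -8.3]
finger_gap: 0.023
gripper_force: 35.0
```

```bash
python3 - <<'E'
from h import *
c=cam('wrist');s=r.get_state();print(s['position'].round(4),s['ft_force'].round(1),s['wrist_torque'].round(2))
import pickle;pickle.dump(c,open('k3.pkl','wb'))
t=cam('top');pickle.dump(t,open('t3.pkl','wb'))
E
```

```text
[0.4221 0.1923 0.1567] [ 0.6  1.6 -8.9] [ 0.22 -0.04  0.  ]
```

Scaled: 0.0086 m is 0.0108, 0.006 m is 0.0075.

Call:
pendant --pt "0.0 0.001 0.0038 0 0 0 0" --pt "0.0 0.0018 0.0075 0 0 0 0" --pt "0.0 0.0023 0.0108 0 0 0 0" --pt "0.0 0.0023 0.0108 0 0 0 0" --pt "0.0 0.0023 0.0108 0.0031 0 0 0" --pt "0.0 0.0023 0.0108 0.0031 0 0 0"

```text
clock: 20.67
position: [0.4204, 0.2008, 0.154]
eef_rot: [-0.0, 1.0, 0.0, -0.0]
ft_force: [-0.9, 0.5, -7.4]
finger_gap: 0.0231
gripper_force: 35.0
```

Call:
pendant --pt "0.031 0 0 0 0 0 0" --pt "0.031 0 0 0 0 0 0" --pt "0.031 0 0 0.005 0 0 0" --pt "0.031 0 0 0.01 0 0 0" --pt "0.031 0 0 0.01 0 0 0"

```text
clock: 21.08
position: [0.4203, 0.2005, 0.1457]
eef_rot: [-0.0, 1.0, -0.0, -0.0]
ft_force: [0.7, 0.1, 0.6]
finger_gap: 0.0311
gripper_force: 0.0
```

```bash
cat >> h.py <<'E'
def knob():
    c=cam('wrist');s=r.get_state();print(s['position'].round(4),s['ft_force'].round(1),round(s['finger_gap'],4))
    P,z=cloud(c,285,347,250,352);f=c['frame'][250:352,285:347].reshape(-1,3).astype(int);m=(f[:,0]>90)&(f[:,1]<60)&(f[:,2]<70)&(z>0)&(z<.2)
    v,u=np.divmod(np.nonzero(m)[0],62);print(m.sum(),'u',u.min()+285,u.max()+285,'v',v.min()+250,v.max()+250,np.percentile(P[m],[2,50,90,98],axis=0).round(4).tolist())
E
python3 -c "
from h import *
knob()"
```

```text
[0.4204 0.2006 0.146 ] [ 0.2 -0.1 -0.2] 0.0313
3217 u 285 346 v 288 351 [[0.4102, 0.1911, 0.1535], [0.4171, 0.2015, 0.1679], [0.4259, 0.2093, 0.1692], [0.4282, 0.2116, 0.1697]]
```

Scaled: 0.008 m is 0.01, 0.007 m is 0.0088.

Call:
pendant --pt "0.031 0.0003 0.0013 0 0 0 0" --pt "0.031 0.0004 0.0025 0 0 0 0" --pt "0.031 0.0005 0.0038 0 0 0 0" --pt "0.031 0.0006 0.005 0 0 0 0" --pt "0.031 0.0006 0.0063 0 0 0 0" --pt "0.031 0.0006 0.0075 0 0 0 0" --pt "0.031 0.0006 0.0088 0 0 0 0" --pt "0.031 0.0006 0.01 0 0 0 0"

```text
clock: 21.8
position: [0.4199, 0.208, 0.1463]
eef_rot: [-0.0, 1.0, -0.001, -0.0]
ft_force: [-0.6, -6.1, 1.4]
finger_gap: 0.0314
gripper_force: 2.9
```

```bash
python3 -c "
from h import *
knob()"
```

```text
[0.4199 0.2081 0.1463] [-0.9 -5.   1. ] 0.0312
2877 u 285 335 v 288 351 [[0.4099, 0.1975, 0.1533], [0.4165, 0.206, 0.1679], [0.4259, 0.2131, 0.1692], [0.4282, 0.2154, 0.1697]]
```

Scaled: 0.0035 m is 0.0044, 0.0028 m is 0.0035.

Call:
pendant --pt "0.031 0 0.0009 0 0 0 0" --pt "0.031 0 0.0018 0 0 0 0" --pt "0.031 0 0.0026 0 0 0 0" --pt "0.031 0 0.0035 0 0 0 0" --pt "0.031 0 0.0044 0 0 0 0" --pt "0.031 0 0.0044 0 0 0 0"

```text
clock: 22.35
position: [0.4199, 0.2123, 0.1461]
eef_rot: [-0.0, 1.0, 0.0, -0.0]
ft_force: [1.2, 0.0, -0.4]
finger_gap: 0.0314
gripper_force: 0.0
```

```bash
python3 -c "
from h import *
knob()"
```

```text
[0.42   0.2125 0.1463] [-0.3 -0.1 -1.3] 0.0311
2867 u 285 335 v 281 347 [[0.4102, 0.2014, 0.1454], [0.4176, 0.2102, 0.1603], [0.4277, 0.2176, 0.1615], [0.4307, 0.22, 0.162]]
```

The knob top is back at its parked height (0.1603) with no force on the tool, so the pin has snapped in. I open, retreat and check everything.

Scaled: -0.18 m is -0.225, -0.12 m is -0.15.

Call:
pendant --pt "0.05 0 -0.0025 0 0 0 0" --pt "0.05 0 -0.0025 0 0 0 0" --pt "0.05 0 -0.0025 0 0 0 0" --pt "0.05 0 -0.0025 -0.0125 0 0 0" --pt "0.05 0 -0.0025 -0.05 0 0 0" --pt "0.05 0 -0.0025 -0.1 0 0 0" --pt "0.05 0 -0.0025 -0.15 0 0 0" --pt "0.05 0 -0.0025 -0.1875 0 0 0" --pt "0.05 0.0375 -0.0025 -0.225 0 0 0" --pt "0.05 0.0375 -0.0025 -0.225 0 0 0"

```text
clock: 23.23
position: [0.3886, 0.2107, 0.3318]
eef_rot: [-0.001, 1.0, 0.001, 0.004]
ft_force: [0.4, 0.4, 0.5]
finger_gap: 0.0498
gripper_force: 0.0
```

Call:
pendant --pt "0.05 0 -0.05 0 0 0 0" --pt "0.05 0 -0.1 0 0 0 0" --pt "0.05 0 -0.15 0 0 0 0" --pt "0.05 0 -0.2 0 0 0 0" --pt "0.05 0 -0.25 0 0 0 0" --pt "0.05 0 -0.25 0 0 0 0" --pt "0.05 0 -0.25 0 0 0 0" --pt "0.05 0 -0.25 0 0 0 0"

```text
clock: 23.9
position: [0.39, 0.0104, 0.326]
eef_rot: [0.0, 1.0, 0.0, -0.0]
ft_force: [-0.2, -0.3, 1.0]
finger_gap: 0.0499
gripper_force: 0.0
```

```bash
python3 - <<'E'
from h import *
t=cam('top');s=r.get_state();print(s['position'].round(3),s['qvel'].round(3).max())
F=t['frame'].astype(int)
def red(u0,u1,v0,v1):
  P,z=cloud(t,u0,u1,v0,v1);f=F[v0:v1,u0:u1].reshape(-1,3);m=(f[:,0]>150)&(f[:,1]<50)&(f[:,2]<60)&(P[:,2]>.14)
  v,u=np.divmod(np.nonzero(m)[0],u1-u0);print('knob px',u.mean()+u0,v.mean()+v0,m.sum(),P[m].mean(0).round(4),P[m][:,2].max(), at_z(t,u.mean()+u0,v.mean()+v0,.162).round(4))
red(150,280,260,345)
P,z=cloud(t,170,260,205,330);b=P[(P[:,2]>.117)&(P[:,2]<.134)];print('bar',len(b),np.percentile(b,[1,99],axis=0).round(4),cv2.minAreaRect(b[:,:2].astype(np.float32)))
top=P[(P[:,0]>.5)&(P[:,0]<.64)];print('max z crate',np.percentile(top[:,2],99.5))
for n,u0,u1,v0,v1,a,bb in[('timer',300,350,285,335,.04,.055),('shaker',390,430,290,335,.08,.1),('jarA old',355,385,295,330,.08,.12)]:
  print(n,disc(t,u0,u1,v0,v1,a,bb) if n!='jarA old' else (lambda Q:(Q[0][:,2].max()))(cloud(t,u0,u1,v0,v1)))
E
```

```text
[0.39  0.011 0.326] 0.022
knob px 194.9736842105263 315.11842105263156 76 [0.4231 0.2081 0.1616] 0.16550336280427558 [0.4231 0.208  0.162 ]
bar 3901 [[0.4095 0.1521 0.1173]
 [0.6461 0.2387 0.1295]] ((0.5259615778923035, 0.19600658118724823), (0.09604405611753464, 0.245186448097229), 89.87281036376953)
max z crate 0.12603628774893838
timer (141, [[0.427, -0.0658, 0.0401], [0.4622, -0.0196, 0.05]], array([ 0.4429, -0.0436,  0.0441]), array([ 0.4446, -0.0443]), 0.0279)
shaker (177, [[0.4251, -0.2362, 0.0804], [0.4522, -0.2074, 0.0911]], array([ 0.4385, -0.2211,  0.0861]), array([ 0.4391, -0.2214]), 0.0164)
jarA old 1.1563456082091226
```

```bash
python3 - <<'E'
from h import *
import pickle
for n,t in(('parked',pickle.load(open('top0.pkl','rb'))),('pulled',pickle.load(open('t3.pkl','rb'))),('now',cam('top')),('nowscene',cam('scene')),('parkedscene',pickle.load(open('scene0.pkl','rb')))):
  u0,u1,v0,v1=(150,280,260,345) if 'scene' not in n else (190,270,190,270)
  P,z=cloud(t,u0,u1,v0,v1);f=t['frame'].astype(int)[v0:v1,u0:u1].reshape(-1,3);m=(f[:,0]>120)&(f[:,1]<60)&(f[:,2]<70)&(P[:,2]>.13)
  if m.sum(): print(n,m.sum(),P[m].mean(0).round(4),np.percentile(P[m][:,2],[5,25,50,75,90,97]).round(4))
s=r.get_state()
t=cam('top');P,z=cloud(t,170,260,205,330)
b=P[(P[:,2]>.117)&(P[:,2]<.134)]
for a in(.44,.56,.58,.60,.62): 
  q=b[(b[:,0]>a-.006)&(b[:,0]<a+.006)];print(a,np.percentile(q[:,1],[1,99]).round(4),np.percentile(q[:,1],[1,99]).mean().round(4))
E
```

```text
parked 85 [0.4613 0.1589 0.161 ] [0.1575 0.1596 0.1609 0.1624 0.164  0.1651]
pulled 1 [ 0.4271 -0.0357  1.1563] [1.1563 1.1563 1.1563 1.1563 1.1563 1.1563]
now 91 [0.4229 0.2047 0.1722] [0.1581 0.16   0.1614 0.1626 0.1636 0.1649]
nowscene 76 [0.419  0.2007 0.1549] [0.1451 0.1503 0.1555 0.16   0.1617 0.1621]
parkedscene 79 [0.4534 0.1428 0.163 ] [0.1456 0.15   0.1563 0.1599 0.1607 0.1628]
0.44 [0.1598 0.2286] 0.1942
0.56 [0.1556 0.2377] 0.1966
0.58 [0.1545 0.2364] 0.1955
0.6 [0.1518 0.2338] 0.1928
0.62 [0.1505 0.2323] 0.1914
```

```bash
python3 -c "
from plant import r
print(r.finish_job())"
```

```text
the job is handed in; nothing more can be done
None
```

I handed the job in at about 24 s. Both jars were set down in the empty cells (l2 and r3), and the hold-down bar is over the jars. Its pin reads fully down by knob height, though I did not push the bar again to test the lock. The timer and salt shaker stayed in place, and I viewed 12 pictures, over the limit of 10.

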